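Lock the drug box with its curved pin

TASK

Lock the white drug box: fold its open hasp leaf down flat over the staple, then thread the curved steel lock pin through the staple along its own arc, from the side facing the robot, so that it pushes up the little red flap and its collar sits home against the staple, and let go with the pin lying flat on the box. The staple can be clamped to either side of its marked place, so feel for the opening gently and never force the pin; do not disturb the jar or the otoscope.

Things in the scene. Friction and masses are not known exactly. Their poses are not given: they have to be found in the camera images.
- lock_box: White steel drug box, 200 (x) x 230 (y) x 70 mm high, fixed. Origin at the centre of its underside, z up, x away from the robot at yaw 0; flat lid top at z = 70. On the lid stands the staple, a steel bridge passed through along box x: two upright round legs of 8 mm diameter, side by side along box y, 11 mm clear between, 27 mm over both; cross bar 12.5 to 18.5 mm above the lid.
- staple_place (a point): Middle of the staple's slot, at lid level, (0, -35, 70) mm in the box frame, axes as the box. The staple is clamped hard (does not yield), its middle anywhere within 14 mm either way along box y from this point; where exactly is NOT measured: it must be felt or seen. Along x its middle is exact; the legs reach from x = -4 to +4 mm.
- hasp_hinge (a point): Middle of the hinge line of the hasp leaf, at (0, -95, 68.5) mm in the box frame; the hinge line runs along box x.
- hasp_leaf (a joint): Angle of the hasp leaf (rad): 0 = flat, top flush with the lid, pointing along box +y; 1.57 = upright. Steel plate 48 mm wide, 3 thick, 115 long from the hinge line, with a slot (12 mm wide, 31 to 89 mm from the hinge line) that passes over the staple. It stays where left; about 1 N at its end moves it.
- leaf_end (a point): Middle of the free end of the hasp leaf, 115 mm from the hinge line.
- lock_pin: Curved lock pin, about 80 g, loose, lying flat. Origin = centre of its arc, on its underside, z up. Round 8 mm bar, centreline 4 mm above the underside, on an arc of radius 45 mm from the collar at (0, -45) mm counterclockwise (from above) over 75 degrees to the tip. Red grip: upright block 30 (x) x 12 (y) x 40 mm high from the underside up, centre at (-32, -45) mm; pinch across the 12 mm.
- pin_tip (a point): Tip end of the bar: centre of its 3.5 mm end rounding, at (43.5, -11.6, 4) mm in the pin frame.
- pin_collar (a point): Centre of the collar's front face, at (0, -45, 4) mm in the pin frame; the bar leaves it along +x. The collar (6 long, 18 wide, 14 mm high) does not pass the staple. Threaded home, the pin lies on the lid at the box's yaw, collar face against the legs, arc centre at (-4, +45) mm (box axes) from the staple's middle; it gets there by turning counterclockwise about that centre.
- dressing_jar: Steel dressing jar with a lid, 119 mm across, 87 mm high, loose bystander behind the box; origin at the centre of its underside.
- otoscope: Otoscope lying on the table, 203 x 37 x 54 mm, loose bystander; origin at its underside.
- staple_flap (a joint): Angle of the small red flap, 9 x 10 mm, that hangs behind the staple's opening (on its +x side) from the cross bar (rad): 0 = hanging down, closing the opening; the pin passing through swings it up, away from the robot, to about 1 and it then rests on the bar. Very light; falls back when the pin is drawn out.
Not all that is in view belongs to the job. There is more than one size of the lock_pin; the job needs the largest.

How it is judged (in metres and radians):
On the way, in this order (a step that is already met when the one before it is completed fails the run):
1. the hasp leaf is folded flat (value of joint hasp_leaf below 0.06 rad), for 0.2 s.
2. the pin's tip has gone through the staple and lifted the flap (value of joint staple_flap above 0.5 rad and x of pin_tip in the frame of staple_place between 0.005 and 0.032 m and z of pin_tip in the frame of staple_place below 0.012 m), for 0.05 s.
At the end, for the whole second after the job is handed in: The leaf is folded flat (below 0.06 rad); the pin lies flat (within 0.12 rad) and still on the box, threaded through the staple (flap lifted by more than 0.5 rad), its collar within 3 mm of the staple legs, its yaw within 0.3 rad of the box's (value of joint hasp_leaf below 0.06 rad and x of pin_collar in the frame of staple_place between -0.007 and 0 m and y of pin_collar in the frame of staple_place between -0.0175 and 0.0175 m and z of pin_collar in the frame of staple_place below 0.009 m and x of pin_tip in the frame of staple_place above 0.025 m and angle between the x axis of lock_pin and the x axis of lock_box, either way round below 0.3 rad and angle between lock_pin's own z axis and vertical below 0.12 rad and linear speed of lock_pin below 0.02 m/s and value of joint staple_flap above 0.5 rad); the robot touches nothing.
It fails at once if the pin is forced: it presses on the box, leaf or staple with more than 25 N (contact force between lock_pin and lock_box above 25 N).
It fails at once if a bystander (jar, otoscope) is shifted by more than 30 mm (distance of any of dressing_jar, otoscope from where it was at the start of the episode above 0.03 m).
It also fails if it takes over 72 s, if anything falls off the work surface, if the arm or the gripper's body presses on something with over 40 N, if the wrist force passes 120 N, or if a joint passes its speed limit or range.

ROBOT

A 6-joint arm with a two-finger parallel gripper is mounted at the origin on a cart in front of the work surface, level with it; the furniture and walls round the work are solid. World frame = base frame: x ahead of the robot, y to its left, z up, the work surface at z = 0. Lengths are in m, angles in degrees, forces in N, time in s.
With the tool pointing down it reaches from about 0.375 to 0.9 m from the base axis. Payload 3.1 kg.
Tool frame: the origin (TCP) lies on the centre line of the jaws, within the pads' length; the fingertips stand 17 mm ahead of it and the grasp point (between the pads) lies 2 mm behind it; z points along the fingers, y is the line along which they close (so a half turn about z gives the same grasp; the last joint's range is limited). The gripper opens to 87 mm and grips with 3 to 60 N. Pads are 19 mm wide; open, the fingers measure 117 mm over their backs; the gripper's body (75 mm by 190 mm) begins 51 mm behind the grasp point.
Start: joints at [65.231, 30.224, 82.088, -0, 67.689, -10.227], TCP at [0.157, 0.605, 0.24] pointing down, gripper open.
Joint ranges: [-176.69, 176.69], [-43.24, 126.21], [12.49, 139.97], [-82, 262], [0, 151.66], [-163.58, 163.58]. Speed limits (degrees/s): [159.86, 159.86, 180, 180, 180, 180].

INTERFACE

Orientations are given as a 3x3 rotation matrix whose columns are the frame's x, y, z axes.
In Python, from rig import bot, imaging, finder gives the robot as it stands. The module is installed in compiled form; this text tells all that it offers.
- The arm moves only by the tool play_rows, never from a script. Its argument "motion" is a list that holds one entry, the list of rows, each a list of 6 numbers: the shift along the tool's x, y, z in m, then the turn, a rotation vector about the tool's x, y, z in degrees. In form: [[[dx, dy, dz, wx, wy, wz], ...]]. A call has 1 to 8 rows; each row is the pose to reach, as a shift and turn from the pose commanded when the call began, along the tool's axes at that moment; what a row does not reach only later rows make up. A row lasts 1/12 s, in which the tool goes at most 41.7 mm and 7.16 degrees, less where a joint would pass 70% of its speed; a pose out of reach is approached as far as the arm can. A call with a gripper value outside its range is refused whole. "fingers" is the finger opening in m, from 0 to 0.087, set as the call begins (left out, the last holds). The fingers move at their own pace and stop on an object; the grip force is fixed at half the most. Time passes only in rows, so rows that repeat a pose let the fingers close. It gives the time, the measured TCP pose, the force, the opening and the grip force at its end, in the units of the state.
- bot.read_state(): the state, without advancing time (a new reading comes with each control period).
- imaging.capture(name): name is "scene" or "top" or "wrist"; returns a dict with "frame" (480x640x3 uint8, red, green, blue), "camera_matrix" (3x3 intrinsics, pixels), "R" (3x3) and "t" (3): a world point X has camera coordinates R X + t. Camera axes: x right, y down, z forward; pixel columns grow to the right and rows downward; lengths in m; the calibration is good to about 2 mm. A picture is of the moment at which its call begins. There is no depth.
- bot.hand_in(): hands the job in; it is judged then, once.
Trained networks look in the newest picture that a camera, given by its name, has taken for a name from the list of things; names that differ only in an ending like _2 or _b are one class to them, and where a whole thing is asked for, a point or a joint stands for the part that bears it (a point fixed in the world has none). Each returns a list of dicts, best first, with "confidence" (0 to 1); they miss things now and then, are a little off and sometimes report something else, mostly with a low value. They report only what shows in the picture. A call takes as long as a camera call. They do not tell look-alikes from the thing itself.
- finder.recognise(camera, name): "at" ([x, y, z] in m, in world coordinates, good to about 4 mm: the middle of the surface that is visible of it).
- finder.outline_of(camera, name): "pixels" (480x640 bool, what is visible of it).
The state is a dict: "time_s": time; "joint_positions": joint angles; "qvel": joint speeds; "tau": joint torques, N m; "position": TCP position; "tcp_rot": TCP orientation; "force": force on the tool from outside, world axes, zero at the start; "moment": the same for the moment, N m; "opening": opening from 0.0 (shut) to 1.0 (fully open); "grasp_force": force on a finger pad.
Only numpy, scipy, OpenCV 4.12 (cv2) and the standard library are available. Lean on these libraries where they do the work, as an engineer would, in place of code of your own. Each camera call takes 0.05 s, during which the arm holds its last target. There are 200 camera calls.

## Working session

There is one attempt and no reset: what is moved stays moved. The work goes in short steps, Python scripts to look and compute and a tool call to move; the robot and the scene stay as the last step left them, time stands still between calls to the robot, and variables do not carry over. Pictures are saved under pics/ and viewed, at most 10 in all, crops included, and the job is handed in when it is done.

Besides the shell and the picture viewer there is one more tool, called after "Call:" by a JSON object that holds its "fn" and its "kwargs", one argument or row to a line. play_rows: Moves the arm, as the interface text tells. Its arguments: {"type":"object","properties":{"motion":{"type":"array"},"fingers":{"type":"number"}},"required":["motion"]}

```bash
mkdir -p pics
cat > h.py <<'E'
import numpy as np, cv2
from rig import bot, imaging, finder
def cap(n):
    return imaging.capture(n)
def save(c,name,crop=None,s=1):
    f=c["frame"]
    if crop: f=f[crop[1]:crop[3],crop[0]:crop[2]]
    f=cv2.resize(f,None,fx=s,fy=s,interpolation=cv2.INTER_CUBIC)
    cv2.imwrite("pics/"+name,f[:,:,::-1])
def proj(c,X):
    X=np.atleast_2d(X); q=(c["R"]@X.T).T+c["t"]; p=(c["camera_matrix"]@q.T).T
    return p[:,:2]/p[:,2:]
def ray(c,uv,z):
    K=np.array(c["camera_matrix"]);R=np.array(c["R"]);t=np.array(c["t"])
    o=-R.T@t; d=R.T@np.linalg.solve(K,[uv[0],uv[1],1]); return o+d*(z-o[2])/d[2]
E
python3 - <<'E'
from h import *
for n in ["scene","top"]:
    c=cap(n); save(c,n+"0.png")
    print(n,(-np.array(c["R"]).T@c["t"]).round(3),c["camera_matrix"][0][0])
    for o in ["lock_box","lock_pin","hasp_leaf","staple_flap","dressing_jar","otoscope"]:
        print(o,[(d["at"].round(3) if hasattr(d["at"],'round') else d["at"],round(d["confidence"],2),proj(c,d["at"]).round()[0]) for d in finder.recognise(n,o)][:4])
s=bot.read_state();print(s["time_s"],s["position"],np.round(s["tcp_rot"],3).tolist(),s["opening"])
E
```

```text
scene [-0.134  0.63   0.522] 548.568120165157
lock_box [([0.5093, -0.1148, 0.0675], 0.71, array([410., 240.]))]
lock_pin [([0.4265, 0.3651, 0.0041], 0.78, array([217., 394.])), ([0.5301, 0.2462, 0.0104], 0.57, array([249., 327.])), ([0.3801, 0.255, 0.0142], 0.56, array([300., 372.])), ([0.5072, -0.1145, 0.0711], 0.51, array([411., 239.]))]
hasp_leaf [([0.5491, -0.2294, 0.1233], 0.92, array([435., 195.]))]
staple_flap []
dressing_jar [([0.7756, -0.0102, 0.06], 0.9, array([287., 217.]))]
otoscope [([0.6606, 0.1196, 0.0281], 0.9, array([268., 266.]))]
top [0.516 0.073 1.201] 497.0626543544874
lock_box []
lock_pin [([0.396, 0.2316, 0.0069], 0.8, array([231., 335.])), ([0.5322, 0.2551, 0.0074], 0.45, array([222., 277.]))]
hasp_leaf [([0.5508, -0.2189, 0.1772], 0.5, array([440., 267.]))]
staple_flap []
dressing_jar [([0.8019, -0.0278, 0.07], 0.8, array([343., 160.]))]
otoscope [([0.6787, 0.1147, 0.0285], 0.73, array([282., 215.]))]
0.7 [0.15689152 0.60496198 0.23960456] [[-0.968, 0.251, 0.0], [0.251, 0.968, 0.0], [-0.0, 0.0, -1.0]] 0.9951336621543726
```

View pics/scene0.png

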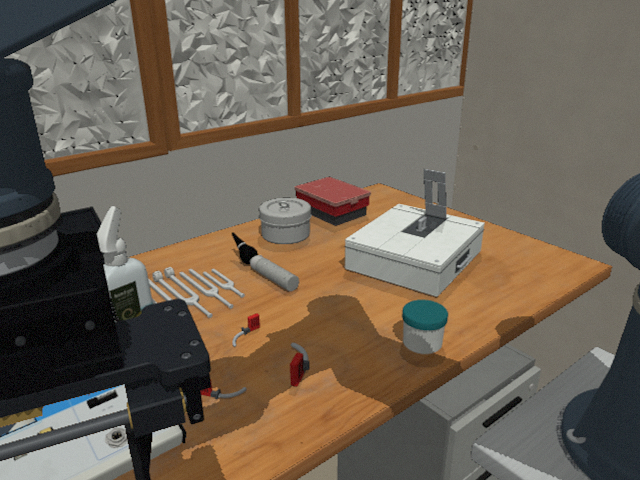

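View pics/top0.png

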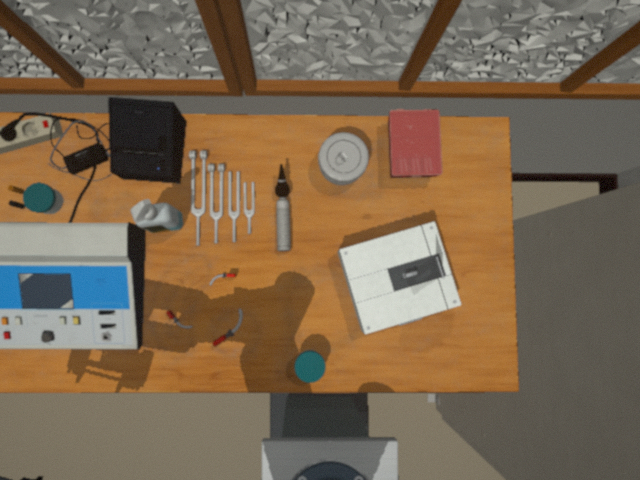

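The scene picture shows the box (415,245) with its leaf upright. Three pins with red grips show in the top picture: (223,277) small, (175,320) medium and (230,330), which looks largest. An enlarged crop should confirm that.

Run:
```python
from h import *
c=cap("top"); f=c["frame"]
a=cv2.resize(f[260:360,150:260],None,fx=3.5,fy=3.5,interpolation=cv2.INTER_CUBIC)
b=cv2.resize(f[215:340,330:470],None,fx=2.8,fy=2.8,interpolation=cv2.INTER_CUBIC)
print(a.shape,b.shape)
o=np.zeros((350,385+392,3),np.uint8);o[:,:385]=a;o[:,385:]=b
cv2.imwrite("pics/crop.png",o[:,:,::-1])
# box fit: white mask
hsv=cv2.cvtColor(f,cv2.COLOR_RGB2HSV)
m=((hsv[...,1]<40)&(hsv[...,2]>150)).astype(np.uint8)
n,l,st,ce=cv2.connectedComponentsWithStats(m)
k=l[300,380]; print(st[k],hsv[300,380])
pts=cv2.findContours((l==k).astype(np.uint8),0,2)[0][0]
r=cv2.minAreaRect(pts);bp=cv2.boxPoints(r);print(r,bp)
print([ray(c,p,.07).round(4) for p in bp])
for p in [(223,277),(175,320),(230,330)]: print(ray(c,p,.01))
# red blobs
R=((f[...,0]>110)&(f[...,1]<60)&(f[...,2]<70)).astype(np.uint8)
n,l,st,ce=cv2.connectedComponentsWithStats(R)
for i in range(1,n):
    if st[i,4]>5: print(st[i],ce[i],ray(c,ce[i],.04),cv2.minAreaRect(np.argwhere(l==i)[:,::-1].astype(np.float32)))
```

```text
(350, 385, 3) (350, 392, 3)
[ 340  222  121  112 7570] [ 43  11 215]
((399.7339782714844, 277.27984619140625), (89.65254974365234, 101.24224090576172), 73.3007583618164) [[338.367   248.88992]
 [435.33948 219.79819]
 [461.10095 305.66977]
 [364.12848 334.7615 ]]
[array([ 0.5957, -0.017 ,  0.07  ]), array([ 0.6638, -0.2409,  0.07  ]), array([ 0.4677, -0.2956,  0.07  ]), array([ 0.4024, -0.0745,  0.07  ])]
[0.53177328 0.25349641 0.01      ]
[0.4303252  0.36451879 0.01      ]
[0.40715189 0.23476836 0.01      ]
[ 43 121   5   6  19] [ 45.21052632 123.52631579] [0.89296129 0.67576639 0.04      ] ((45.19999694824219, 123.60000610351562), (5.0596442222595215, 3.1622774600982666), 71.56504821777344)
[227 273   9   4  27] [231.18518519 274.66666667] [0.53684384 0.23009133 0.04      ] ((231.0, 274.5), (3.0, 8.0), 90.0)
[167 312   5   6  15] [168.93333333 314.53333333] [0.44491791 0.37139732 0.04      ] ((168.8845977783203, 314.576904296875), (6.37905216217041, 1.941450834274292), 56.3099365234375)
[  5 332   4   6  22] [  6.40909091 334.72727273] [0.39879763 0.73855119 0.04      ] ((6.5, 334.5), (5.0, 3.0), 90.0)
[213 337  11   9  47] [218.         341.17021277] [0.38456972 0.2577168  0.04      ] ((217.96153259277344, 341.1922607421875), (4.160251617431641, 11.371355056762695), 56.3099365234375)
```

View pics/crop.png

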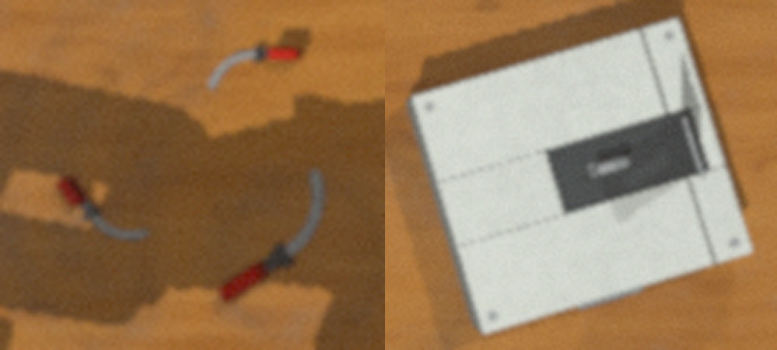

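The crop confirms the pins. The one at crop (270,250), top pixel (230,330), has the largest arc (centreline about 100 crop px) and the biggest grip, so it's the one. The leaf is leaning at about 70°. I'll write a motion helper and go over the box.

```bash
cat >> h.py <<'E'
import json
from scipy.spatial.transform import Rotation as Rot
def Rd(a): # tool down, y axis at angle a (deg)
    a=np.radians(a); y=np.array([np.cos(a),np.sin(a),0]); z=np.array([0,0,-1.]); return np.c_[np.cross(y,z),y,z]
def yang(R): return np.degrees(np.arctan2(R[1,1],R[0,1]))
def plan(poses, start=None, step=.036, ang=6.5, nd=4):
    """poses: list of (x,y,z,angle); prints calls of <=8 rows, relative to each call's start pose"""
    if start is None:
        s=bot.read_state(); p0=np.array(s["position"]);a0=yang(np.array(s["tcp_rot"]))
    else: p0=np.array(start[:3]);a0=start[3]
    way=[]; p,a=p0,a0
    for q in poses:
        t=np.array(q[:3]); n=max(1,int(np.ceil(max(np.linalg.norm(t-p)/step,abs(q[3]-a)/ang))))
        way+=[(p+(t-p)*i/n,a+(q[3]-a)*i/n) for i in range(1,n+1)]; p,a=t,q[3]
    while way:
        ch,way=way[:8],way[8:]; rows=[]
        for (t,b) in ch:
            rows.append([round(float(v),nd) for v in Rd(a0).T@(t-p0)]+[0,0,round(float(a0-b),1)])
        print(json.dumps([rows])); 
        r=rows[-1]; p0=p0+Rd(a0)@np.array(r[:3]); a0=a0-r[5]
    print("end",p0.round(4),a0)
E
python3 -c "
from h import *
plan([(.47,-.14,.33,16.7)])"
```

```text
[[[-0.0213, -0.0279, -0.0039, 0, 0, 2.6], [-0.0426, -0.0559, -0.0079, 0, 0, 5.1], [-0.0639, -0.0838, -0.0118, 0, 0, 7.7], [-0.0852, -0.1117, -0.0157, 0, 0, 10.2], [-0.1066, -0.1397, -0.0197, 0, 0, 12.8], [-0.1279, -0.1676, -0.0236, 0, 0, 15.3], [-0.1492, -0.1955, -0.0275, 0, 0, 17.9], [-0.1705, -0.2235, -0.0314, 0, 0, 20.4]]]
[[[-0.0297, -0.0187, -0.004, 0, 0, 2.6], [-0.0594, -0.0375, -0.0079, 0, 0, 5.1], [-0.0891, -0.0562, -0.0118, 0, 0, 7.7], [-0.1188, -0.075, -0.0158, 0, 0, 10.3], [-0.1485, -0.0938, -0.0197, 0, 0, 12.8], [-0.1782, -0.1125, -0.0236, 0, 0, 15.4], [-0.2079, -0.1313, -0.0276, 0, 0, 17.9], [-0.2377, -0.15, -0.0315, 0, 0, 20.5]]]
[[[-0.0344, -0.0072, -0.0039, 0, 0, 2.5], [-0.0688, -0.0143, -0.0079, 0, 0, 5.1], [-0.1032, -0.0215, -0.0118, 0, 0, 7.6], [-0.1376, -0.0287, -0.0157, 0, 0, 10.2], [-0.172, -0.0358, -0.0197, 0, 0, 12.7], [-0.2063, -0.043, -0.0236, 0, 0, 15.3], [-0.2407, -0.0502, -0.0275, 0, 0, 17.9]]]
end [ 0.4699 -0.14    0.33  ] 16.65787935049856
```

Call:
{"fn": "play_rows", "kwargs": {
  "motion": [
    [[-0.021,-0.028,-0.004,0,0,2.6],[-0.043,-0.056,-0.008,0,0,5.1],[-0.064,-0.084,-0.012,0,0,7.7],[-0.085,-0.112,-0.016,0,0,10.2],[-0.107,-0.14,-0.02,0,0,12.8],[-0.128,-0.168,-0.024,0,0,15.3],[-0.149,-0.195,-0.027,0,0,17.9],[-0.17,-0.223,-0.031,0,0,20.4]]
  ],
  "fingers": 0.0
}}

```text
time_s: 1.42
position: [0.2658, 0.345, 0.2709]
tcp_rot: [[-0.819, 0.574, 0.001], [0.574, 0.819, 0.0], [-0.0, 0.001, -1.0]]
force: [1.1, 0.1, -0.7]
opening: 0.478
grasp_force: 0.0
```

Call:
{"fn": "play_rows", "kwargs": {
  "motion": [
    [[-0.03,-0.019,-0.004,0,0,2.6],[-0.059,-0.038,-0.008,0,0,5.1],[-0.089,-0.056,-0.012,0,0,7.7],[-0.119,-0.075,-0.016,0,0,10.3],[-0.149,-0.094,-0.02,0,0,12.8],[-0.178,-0.113,-0.024,0,0,15.4],[-0.208,-0.131,-0.028,0,0,17.9],[-0.238,-0.15,-0.031,0,0,20.5]]
  ]
}}

```text
time_s: 2.08
position: [0.3752, 0.0855, 0.3023]
tcp_rot: [[-0.565, 0.825, 0.002], [0.825, 0.565, 0.0], [-0.001, 0.001, -1.0]]
force: [1.2, 0.4, -0.7]
opening: 0.008
grasp_force: 0.0
```

Call:
{"fn": "play_rows", "kwargs": {
  "motion": [
    [[-0.034,-0.007,-0.004,0,0,2.5],[-0.069,-0.014,-0.008,0,0,5.1],[-0.103,-0.021,-0.012,0,0,7.6],[-0.138,-0.029,-0.016,0,0,10.2],[-0.172,-0.036,-0.02,0,0,12.7],[-0.206,-0.043,-0.024,0,0,15.3],[-0.241,-0.05,-0.028,0,0,17.9],[-0.241,-0.05,-0.028,0,0,17.9]]
  ]
}}

```text
time_s: 2.75
position: [0.4739, -0.1462, 0.3307]
tcp_rot: [[-0.281, 0.96, 0.006], [0.96, 0.281, -0.006], [-0.007, 0.004, -1.0]]
force: [0.8, 0.1, -0.2]
opening: 0.006
grasp_force: 0.0
```

Run:
```python
from h import *
c=cap("wrist"); save(c,"w1.png"); R=np.array(c["R"]);t=np.array(c["t"])
s=bot.read_state(); print(s["time_s"],s["position"],yang(s["tcp_rot"]),s["force"],s["opening"])
print("cam",(-R.T@t),R[2]);print(c["camera_matrix"])
for o in ["lock_box","hasp_leaf","staple_flap"]:
  for d in finder.recognise("wrist",o)[:2]: print(o,d["at"],d["confidence"],proj(c,d["at"]))
```

```text
2.8 [ 0.47180913 -0.14297919  0.3299472 ] 16.43189758433852 [ 0.01532681  0.10994271 -0.37280411] 0.00630823239936667
cam [ 0.45070336 -0.07091193  0.47376668] [ 0.08407351 -0.2750339  -0.95775153]
[[422.99534011   0.         315.01810523]
 [  0.         422.99534011 239.31186119]
 [  0.           0.           1.        ]]
lock_box [0.5259, -0.1326, 0.0736] 0.68 [[370.53518156 199.49592754]]
hasp_leaf [0.5249, -0.1348, 0.0718] 0.71 [[368.59272796 200.9968197 ]]
hasp_leaf [0.7587, -0.044, 0.0503] 0.31 [[615.81016207 175.12755861]]
```

View pics/w1.png

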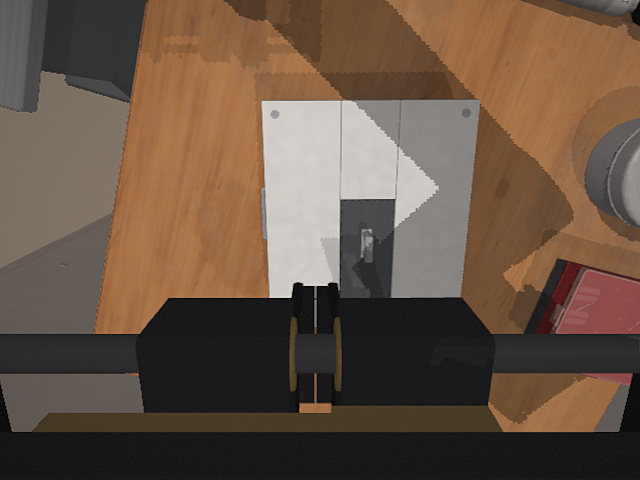

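The wrist image shows the lid's +y corners at (262,101) and (479,99), the recess's +y edge at row 199, and the staple at (367,245).

Run:
```python
from h import *
c=cap("wrist"); save(c,"w2.png",(327,190,407,290),6); 
for p in [(262.5,100.5),(479,99.5),(340.5,199),(394.5,199),(269,297),(463,297)]: print(p,ray(c,p,.07).round(4))
```

```text
(262.5, 100.5) [ 0.3968 -0.0651  0.07  ]
(479, 99.5) [ 0.5843 -0.0083  0.07  ]
(340.5, 199) [ 0.4918 -0.1311  0.07  ]
(394.5, 199) [ 0.5417 -0.1162  0.07  ]
(269, 297) [ 0.452 -0.25   0.07 ]
(463, 297) [ 0.644  -0.1927  0.07  ]
```

View pics/w2.png

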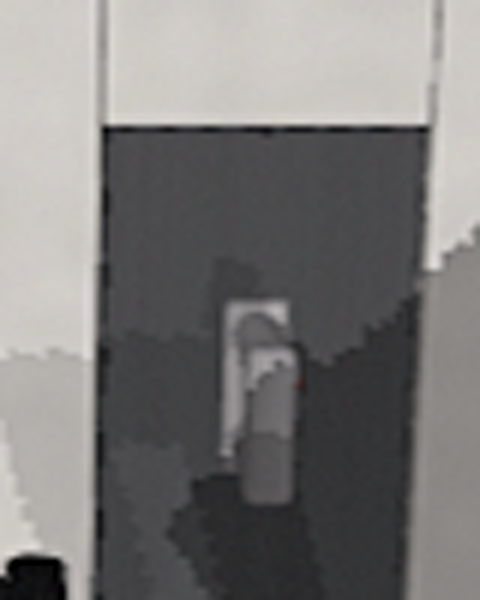

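Run:
```python
from h import *
s=bot.read_state(); print(s["position"],yang(s["tcp_rot"]))
c=cap("wrist"); f=c["frame"]
R=np.array(c["R"]);t=np.array(c["t"])
print("cam",(-R.T@t)); T=np.array(s["tcp_rot"]); print("cam in tool",T.T@(-R.T@t-s["position"]),(R@T).round(4).tolist())
g=cv2.cvtColor(f,cv2.COLOR_RGB2GRAY)
hsv=cv2.cvtColor(f,cv2.COLOR_RGB2HSV)
m=((hsv[...,1]<30)&(hsv[...,2]>110)).astype(np.uint8)
print("top edge rows",[int(np.argmax(m[60:,x]))+60 for x in range(270,475,25)])
for y in (105,130,160,200,250,285):
    r=np.flatnonzero(m[y,230:500])+230; print(y,r.min(),r.max())
for y0 in (47.5+200,): pass
for p,z in [((371.7,247.5),.0885),((371.7,274.2),.0885),((367.5,242),.07),((371.7,260.8),.0885)]: print(ray(c,p,z).round(4))
# dark recess
d=(hsv[...,2]<100).astype(np.uint8)
for x in (345,360,380,390): print(x,int(np.argmax(d[150:,x]))+150)
for y in (202,215,225): 
    r=np.flatnonzero(d[y,320:420])+320; print(y,r.min(),r.max())
save(c,"w3.png")
c=cap("top"); save(c,"top3.png",(330,205,470,345),4)
```

```text
[ 0.46929126 -0.13839745  0.32927415] 16.723266114735207
cam [ 0.44661254 -0.0642201   0.47296323]
cam in tool [ 0.07775402 -0.00049812 -0.14358698] [[-0.0012, 1.0, 0.0], [-0.9598, -0.0012, -0.2806], [-0.2806, -0.0004, 0.9598]]
top edge rows [113, 113, 113, 113, 114, 114, 114, 114, 114]Traceback (most recent call last):
  File "<stdin>", line 11, in <module>
    return umr_minimum(a, axis, None, out, keepdims, initial, where)
ValueError: zero-size array to reduction operation minimum which has no identity
```

Run:
```python
from h import *
s=bot.read_state(); print(s["position"],yang(s["tcp_rot"]))
c=cap("wrist"); f=c["frame"]
hsv=cv2.cvtColor(f,cv2.COLOR_RGB2HSV)
m=((hsv[...,1]<30)&(hsv[...,2]>110)).astype(np.uint8)
te=[(x,int(np.argmax(m[60:,x]))+60-.5) for x in range(270,475,25)]
L=[];Rr=[]
for y in (125,140,160,190,220,250,280):
    r=np.flatnonzero(m[y,230:500])+230; L.append((r.min()-.5,y));Rr.append((r.max()+.5,y))
for n,e in (("top",te),("L",L),("R",Rr)):
    P=np.array([ray(c,p,.07)[:2] for p in e]); print(n,e[0],e[-1]); print(P.round(4)[[0,len(P)//2,-1]].tolist()); d=np.linalg.svd(P-P.mean(0))[2][0]; print(np.degrees(np.arctan2(d[1],d[0])))
d=(hsv[...,2]<100).astype(np.uint8)
re=[(x,int(np.argmax(d[150:,x]))+150-.5) for x in (345,360,380,390)]; print(re,[ray(c,p,.07).round(4).tolist() for p in re])
for y in (216,225): 
    r=np.flatnonzero(d[y,320:420])+320; print(y,r.min(),r.max(),ray(c,(r.min()-.5,y),.07).round(4),ray(c,(r.max()+.5,y),.07).round(4))
w=cv2.resize(f[205:285,327:407],None,fx=7,fy=7,interpolation=cv2.INTER_CUBIC)
cv2.imwrite("pics/w3.png",w[:,:,::-1])
c=cap("top"); save(c,"top3.png",(330,205,470,345),4)
```

```text
[ 0.46937388 -0.13827113  0.32937239] 16.746107876868894
top (270, 112.5) (470, 113.5)
[[0.4061, -0.0729], [0.4938, -0.0476], [0.5813, -0.0214]]
16.30839951702115
L (np.float64(265.5), 125) (np.float64(270.5), 280)
[[0.405, -0.0848], [0.4222, -0.1425], [0.4489, -0.2311]]
-73.72045343480907
R (np.float64(481.5), 125) (np.float64(464.5), 280)
[[0.5953, -0.0278], [0.6125, -0.0855], [0.6386, -0.1743]]
-73.32055247687273
[(345, 210.5), (360, 210.5), (380, 210.5), (390, 210.5)] [[0.4996, -0.1403, 0.07], [0.5136, -0.1361, 0.07], [0.5322, -0.1305, 0.07], [0.5416, -0.1277, 0.07]]
216 344 397 [ 0.4999 -0.1459  0.07  ] [ 0.5504 -0.1308  0.07  ]
225 343 396 [ 0.5017 -0.1548  0.07  ] [ 0.5526 -0.1396  0.07  ]
```

View pics/w3.png

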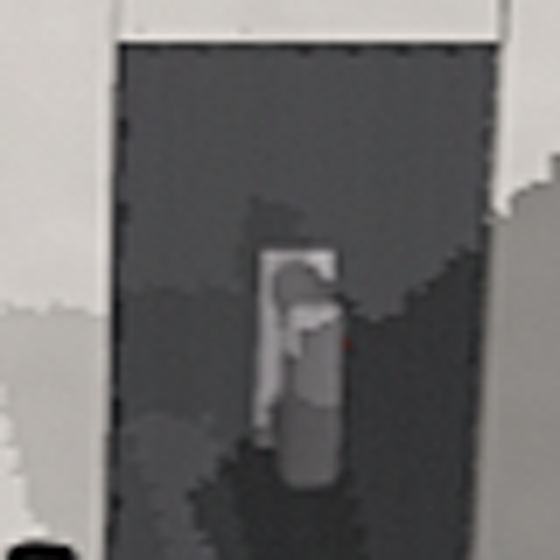

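Run:
```python
from h import *
c=cap("wrist")
C=np.array([.530,-.1568]);a=np.radians(16.5);U=np.array([[np.cos(a),np.sin(a)],[-np.sin(a),np.cos(a)]])
for n,p,z in [("bar-",(371.4,275),.0885),("bar- lowz",(371.4,275),.084),("bar+",(371.4,248.2),.0885),("leg+ctr",(369.9,245.4),.071),("plate+",(369.5,240.7),.07),("plate xL",(364.4,255),.07),("plate xR",(375,243),.07),("barL",(367.2,268),.0885),("barR",(375.9,268),.0885)]:
    print(n,(U@(ray(c,p,z)[:2]-C)*1000).round(1))
# predicted projections for staple y offsets
for y in (-50,-45,-42,-38,-35):
    g=lambda x,yy,z: proj(c,np.r_[C+U.T@np.array([x,yy])/1000,z])[0].round(1)
    print(y,"bar+",g(0,y+13.5,.0885),"bar-",g(0,y-13.5,.0885),"leg+",g(0,y+9.5,.07),"leg-",g(0,y-9.5,.07))
```

```text
bar- [  1.7 -35.8]
bar- lowz [  2.4 -37.6]
bar+ [ 0.6 -8.5]
leg+ctr [  1.5 -11.1]
plate+ [ 1.  -6.5]
plate xL [ -3.5 -21.5]
plate xR [ 6.6 -8.9]
barL [ -2.6 -28.6]
barR [  5.8 -28.6]
-50 bar+ [369.6 275.6] bar- [368.5 301.2] leg+ [367.2 272.7] leg- [366.5 290. ]
-45 bar+ [369.8 270.8] bar- [368.7 296.5] leg+ [367.4 268.1] leg- [366.7 285.5]
-42 bar+ [369.9 267.9] bar- [368.8 293.7] leg+ [367.5 265.3] leg- [366.8 282.8]
-38 bar+ [370.1 264. ] bar- [369.  289.9] leg+ [367.7 261.6] leg- [366.9 279.2]
-35 bar+ [370.2 261.1] bar- [369.1 287.1] leg+ [367.8 258.8] leg- [367.1 276.4]
```

View pics/top3.png

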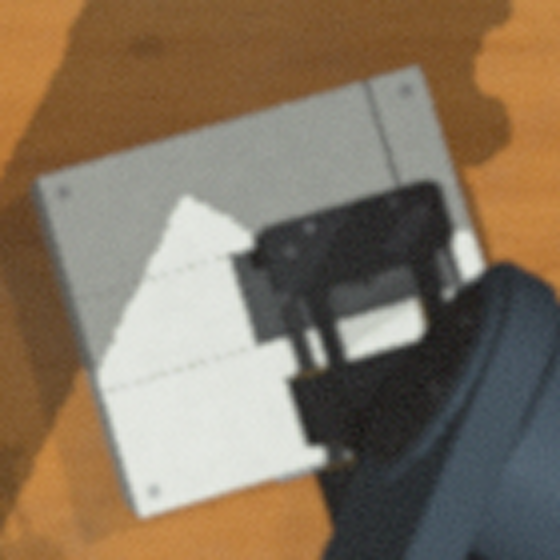

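The staple bar runs from box y ≈ -8.5 to -36, so its middle is near y ≈ -22, about +13 mm off its marked place. The box yaw is 16.5° and its centre is about (0.531, -0.1565). Next I'll fold the leaf.

```bash
cat >> h.py <<'E'
C=np.array([.531,-.1565]);YAW=16.5
a_=np.radians(YAW);U=np.array([[np.cos(a_),np.sin(a_)],[-np.sin(a_),np.cos(a_)]])
def W(x,y,z): return tuple(np.r_[C+U.T@np.array([x,y])/1000,z/1000])
E
python3 - <<'E'
from h import *
P=[W(0,-100,225)+(16.5,),W(0,-98,181)+(16.5,)]
for th in list(range(80,0,-8))+[0]:
    r=98+12*(80-th)/80; t=np.radians(th)
    y=-95+r*np.cos(t)-1.5*np.sin(t)-9.5; z=68.5+r*np.sin(t)+1.5*np.cos(t)+17
    P.append(W(0,y,z)+(16.5,))
P.append(W(0,5,86.2)+(16.5,)); 
plan(P,start=(.47,-.14,.33,16.7),nd=3)
E
```

```text
[[[-0.027, 0.011, 0.021, 0, 0, 0.0], [-0.053, 0.021, 0.042, 0, 0, 0.1], [-0.08, 0.032, 0.063, 0, 0, 0.1], [-0.107, 0.043, 0.084, 0, 0, 0.2], [-0.133, 0.053, 0.105, 0, 0, 0.2], [-0.132, 0.053, 0.127, 0, 0, 0.2], [-0.131, 0.053, 0.149, 0, 0, 0.2], [-0.122, 0.053, 0.148, 0, 0, 0.2]]]
[[[0.013, 0.0, 0.002, 0, 0, 0.0], [0.027, 0.0, 0.006, 0, 0, 0.0], [0.04, 0.0, 0.011, 0, 0, 0.0], [0.052, 0.0, 0.019, 0, 0, 0.0], [0.063, 0.0, 0.029, 0, 0, 0.0], [0.073, 0.0, 0.039, 0, 0, 0.0], [0.081, 0.0, 0.052, 0, 0, 0.0], [0.087, 0.0, 0.065, 0, 0, 0.0]]]
[[[0.005, 0.0, 0.015, 0, 0, 0.0], [0.007, 0.0, 0.03, 0, 0, 0.0], [0.007, 0.0, 0.031, 0, 0, 0.0]]]
end [ 0.5291 -0.1515  0.086 ] 16.5
```

Call:
{"fn": "play_rows", "kwargs": {
  "motion": [
    [[-0.027,0.011,0.021,0,0,0.0],[-0.053,0.021,0.042,0,0,0.1],[-0.08,0.032,0.063,0,0,0.1],[-0.107,0.043,0.084,0,0,0.2],[-0.133,0.053,0.105,0,0,0.2],[-0.132,0.053,0.127,0,0,0.2],[-0.131,0.053,0.149,0,0,0.2],[-0.122,0.053,0.148,0,0,0.2]]
  ]
}}

```text
time_s: 3.87
position: [0.5538, -0.2406, 0.1768]
tcp_rot: [[-0.282, 0.959, -0.007], [0.959, 0.283, 0.004], [0.006, -0.006, -1.0]]
force: [-0.3, 0.3, -0.8]
opening: 0.006
grasp_force: 0.0
```

Call:
{"fn": "play_rows", "kwargs": {
  "motion": [
    [[0.013,0,0.002,0,0,0],[0.027,0,0.006,0,0,0],[0.04,0,0.011,0,0,0],[0.052,0,0.019,0,0,0],[0.063,0,0.029,0,0,0],[0.073,0,0.039,0,0,0],[0.081,0,0.052,0,0,0],[0.087,0,0.065,0,0,0]]
  ]
}}

```text
time_s: 4.53
position: [0.5315, -0.156, 0.1181]
tcp_rot: [[-0.285, 0.959, 0.003], [0.959, 0.285, -0.001], [-0.002, 0.002, -1.0]]
force: [1.1, -0.5, -0.3]
opening: 0.001
grasp_force: 0.1
```

Call:
{"fn": "play_rows", "kwargs": {
  "motion": [
    [[0.003,0,0.008,0,0,0],[0.005,0,0.015,0,0,0],[0.006,0,0.022,0,0,0],[0.007,0,0.028,0,0,0],[0.007,0,0.03,0,0,0],[0.007,0,0.03,0,0,0],[0.007,0,0.03,0,0,0]]
  ]
}}

```text
time_s: 5.12
position: [0.5295, -0.151, 0.0873]
tcp_rot: [[-0.283, 0.959, 0.001], [0.959, 0.283, 0.001], [0.0, 0.001, -1.0]]
force: [-0.7, 3.2, 4.8]
opening: 0.006
grasp_force: 2.4
```

Call:
{"fn": "play_rows", "kwargs": {
  "motion": [
    [[0,0,0.001,0,0,0],[0,0,0.001,0,0,0],[0,0,0.001,0,0,0],[0,0,-0.03,0,0,0],[-0.02,0,-0.06,0,0,0],[-0.05,0,-0.075,0,0,0],[-0.05,0,-0.075,0,0,0]]
  ]
}}

```text
time_s: 5.7
position: [0.5489, -0.206, 0.1665]
tcp_rot: [[-0.281, 0.96, 0.013], [0.96, 0.281, -0.01], [-0.013, 0.01, -1.0]]
force: [1.0, -0.9, 0.2]
opening: 0.007
grasp_force: 0.0
```

Call:
{"fn": "play_rows", "kwargs": {
  "motion": [
    [[0,0,0,0,0,0],[0,0,0,0,0,0],[0,0,0,0,0,0]]
  ]
}}

```text
time_s: 5.95
position: [0.5421, -0.1981, 0.1605]
tcp_rot: [[-0.283, 0.959, -0.003], [0.959, 0.283, 0.002], [0.003, -0.002, -1.0]]
force: [-1.2, -0.2, -0.3]
opening: 0.008
grasp_force: 0.0
```

Run:
```python
from h import *
s=bot.read_state();print(s["position"],s["time_s"])
c=cap("wrist"); save(c,"w4.png")
g=lambda x,yy,z: proj(c,W(x,yy,z))[0].round(1)
for y in (-22,-21): print("bar+",g(0,y+13.5,88.5),"bar-",g(0,y-13.5,88.5))
print("leafend",g(0,20,70),"slot end",g(0,-6,70))
```

```text
[ 0.54214865 -0.1981048   0.16045382] 5.95
bar+ [318.5 202.9] bar- [318.5 252.5]
bar+ [318.5 201. ] bar- [318.5 250.7]
leafend [318.3 144.4] slot end [318.3 192. ]
```

View pics/w4.png

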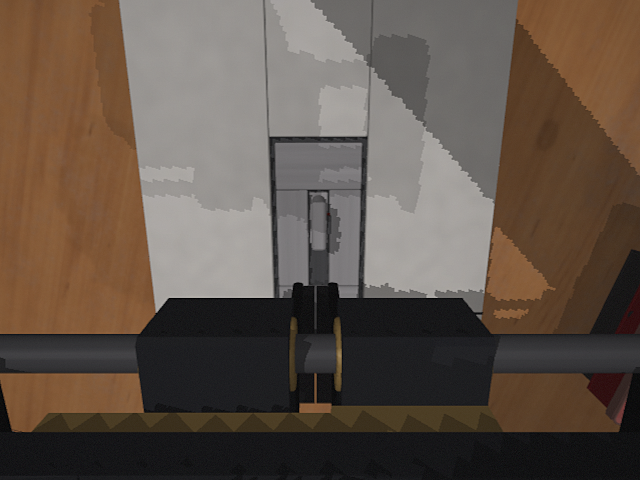

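The leaf is flat with the staple standing through its slot: bar at rows about 195–250, column 319. I have two views left, so I'll measure numerically from here.

Run:
```python
from h import *
c=cap("wrist"); g=cv2.cvtColor(c["frame"],cv2.COLOR_RGB2GRAY)
print(bot.read_state()["position"])
for r in list(range(132,148))+list(range(184,206))+list(range(240,262)): print(r,g[r,306:334].tolist())
q=lambda x,yy,z: proj(c,W(x,yy,z))[0].round(1)
for y in (-22,): print("bar+",q(0,y+13.5,88.5),"bar-",q(0,y-13.5,88.5),q(0,y-13.5,83))
print("recess",q(0,24.5,70),"leafend",q(0,20,70),"slot end",q(0,-6,70),q(-6,-6,70),q(6,-6,70))
```

```text
[ 0.5424309  -0.19799452  0.16043946]
132 [140, 143, 142, 142, 142, 141, 142, 141, 142, 143, 142, 142, 141, 140, 152, 164, 162, 162, 162, 162, 163, 160, 161, 163, 162, 161, 162, 162]
133 [142, 142, 142, 142, 141, 142, 142, 142, 143, 142, 140, 143, 143, 140, 152, 164, 162, 162, 163, 163, 163, 154, 152, 164, 162, 163, 163, 162]
134 [145, 145, 143, 144, 145, 143, 144, 145, 145, 145, 145, 145, 143, 143, 156, 165, 165, 166, 163, 164, 165, 166, 166, 164, 164, 165, 165, 165]
135 [144, 146, 145, 146, 144, 145, 146, 143, 144, 144, 144, 144, 143, 156, 168, 165, 166, 165, 165, 166, 166, 166, 166, 166, 164, 164, 165, 164]
136 [106, 105, 105, 104, 104, 105, 105, 105, 105, 104, 102, 104, 101, 115, 127, 127, 124, 126, 125, 126, 126, 126, 126, 126, 126, 125, 125, 124]
137 [46, 36, 39, 37, 34, 27, 29, 29, 30, 30, 31, 32, 39, 34, 34, 34, 36, 34, 32, 31, 32, 34, 34, 33, 32, 34, 33, 36]
138 [49, 51, 52, 51, 44, 33, 34, 34, 30, 33, 30, 37, 40, 36, 40, 53, 61, 52, 40, 40, 38, 34, 33, 26, 34, 37, 37, 49]
139 [52, 53, 53, 53, 55, 56, 57, 48, 36, 38, 36, 33, 31, 33, 51, 63, 60, 60, 63, 63, 55, 42, 36, 35, 32
[... 6207 characters left out ...]
, 62, 62, 63, 63, 62, 60, 60, 74, 107, 125, 126, 126, 124]
258 [125, 109, 69, 35, 51, 63, 62, 63, 61, 60, 59, 61, 62, 61, 60, 61, 62, 64, 63, 60, 59, 58, 73, 106, 127, 126, 126, 124]
259 [126, 109, 70, 32, 50, 62, 62, 61, 60, 61, 61, 62, 61, 61, 64, 61, 61, 65, 61, 60, 61, 58, 73, 106, 126, 126, 125, 125]
260 [124, 110, 69, 37, 52, 61, 62, 60, 61, 59, 61, 61, 61, 60, 62, 62, 64, 63, 63, 63, 61, 59, 71, 106, 125, 128, 125, 123]
261 [127, 110, 70, 48, 63, 62, 62, 62, 62, 60, 60, 61, 60, 60, 62, 61, 64, 62, 63, 62, 60, 57, 71, 106, 126, 127, 124, 123]
bar+ [318.3 203.1] bar- [318.3 252.7] [318.2 249.6]
recess [318.2 136. ] leafend [318.2 144.6] slot end [318.1 192.2] [307.4 192.2] [328.9 192.2]
```

In this frame the staple's middle is at (0, -21.0). Next I'll view the pin from above.

Run:
```python
from h import *
plan([(.49,0,.23,25),(.4345,.2106,.20,34)],nd=3)
```

```text
[[[0.029, 0.001, -0.01, 0, 0, -1.2], [0.058, 0.002, -0.02, 0, 0, -2.4], [0.088, 0.003, -0.03, 0, 0, -3.6], [0.117, 0.003, -0.04, 0, 0, -4.9], [0.146, 0.004, -0.05, 0, 0, -6.1], [0.175, 0.005, -0.06, 0, 0, -7.3], [0.205, 0.006, -0.07, 0, 0, -8.5], [0.236, 0.007, -0.065, 0, 0, -9.8]]]
[[[0.03, 0.006, 0.004, 0, 0, -1.3], [0.061, 0.012, 0.008, 0, 0, -2.6], [0.091, 0.019, 0.013, 0, 0, -3.8], [0.122, 0.025, 0.017, 0, 0, -5.1], [0.152, 0.031, 0.021, 0, 0, -6.4], [0.183, 0.037, 0.025, 0, 0, -7.7]]]
end [0.4342 0.2107 0.2004] 33.993923413991276
```

Call:
{"fn": "play_rows", "kwargs": {
  "motion": [
    [[0.029,0.001,-0.01,0,0,-1.2],[0.058,0.002,-0.02,0,0,-2.4],[0.088,0.003,-0.03,0,0,-3.6],[0.117,0.003,-0.04,0,0,-4.9],[0.146,0.004,-0.05,0,0,-6.1],[0.175,0.005,-0.06,0,0,-7.3],[0.205,0.006,-0.07,0,0,-8.5],[0.236,0.007,-0.065,0,0,-9.8]]
  ],
  "fingers": 0.05
}}

```text
time_s: 6.72
position: [0.484, 0.0306, 0.2283]
tcp_rot: [[-0.444, 0.896, 0.004], [0.896, 0.444, -0.001], [-0.002, 0.004, -1.0]]
force: [0.1, -0.7, -0.5]
opening: 0.518
grasp_force: 0.0
```

Call:
{"fn": "play_rows", "kwargs": {
  "motion": [
    [[0.03,0.006,0.004,0,0,-1.3],[0.061,0.012,0.008,0,0,-2.6],[0.091,0.019,0.013,0,0,-3.8],[0.122,0.025,0.017,0,0,-5.1],[0.152,0.031,0.021,0,0,-6.4],[0.183,0.037,0.025,0,0,-7.7],[0.183,0.037,0.025,0,0,-7.7],[0.183,0.037,0.025,0,0,-7.7]]
  ]
}}

```text
time_s: 7.38
position: [0.4338, 0.2111, 0.2008]
tcp_rot: [[-0.562, 0.827, -0.002], [0.827, 0.562, -0.001], [0.001, -0.002, -1.0]]
force: [0.1, -0.1, 0.9]
opening: 0.573
grasp_force: 0.0
```

Call:
{"fn": "play_rows", "kwargs": {
  "motion": [
    [[0,0,0,0,0,0],[0,0,0,0,0,0],[0,0,0,0,0,0]]
  ]
}}

```text
time_s: 7.63
position: [0.4359, 0.2087, 0.2016]
tcp_rot: [[-0.557, 0.83, 0.0], [0.83, 0.557, -0.0], [-0.0, 0.0, -1.0]]
force: [1.0, -0.1, -0.6]
opening: 0.573
grasp_force: 0.0
```

Run:
```python
from h import *
s=bot.read_state();print(s["position"],yang(s["tcp_rot"]))
c=cap("wrist"); f=c["frame"]; save(c,"w5.png")
hsv=cv2.cvtColor(f,cv2.COLOR_RGB2HSV).astype(int)
R=(((hsv[...,0]<8)|(hsv[...,0]>172))&(hsv[...,1]>150)&(hsv[...,2]>40)).astype(np.uint8)
n,l,st,ce=cv2.connectedComponentsWithStats(R)
for i in range(1,n):
    if st[i,4]>60: print(st[i],ce[i],ray(c,ce[i],.04).round(4),cv2.minAreaRect(np.argwhere(l==i)[:,::-1].astype(np.float32)))
for d in finder.outline_of("wrist","lock_pin")[:3]:
    m=d["pixels"]; ys,xs=np.nonzero(m); print(d["confidence"],m.sum(),xs.min(),xs.max(),ys.min(),ys.max())
```

```text
[0.43594001 0.20870951 0.20156873] 33.8588651603297
[436  22  37  19 534] [453.76966292  30.3071161 ] [0.4382 0.3685 0.04  ] ((454.0, 31.0), (18.0, 36.0), 90.0)
[285 104  18  43 733] [293.33424284 124.79536153] [0.3832 0.2597 0.04  ] ((293.5, 125.0), (42.0, 17.0), 90.0)
[419 240  28  31 442] [432.64027149 255.25791855] [0.5233 0.2382 0.04  ] ((431.97564697265625, 255.280517578125), (19.99024200439453, 25.7686710357666), 38.65980911254883)
0.8 1115 420 457 184 270
0.72 1244 378 472 22 70
0.71 1848 285 340 104 222
```

View pics/w5.png

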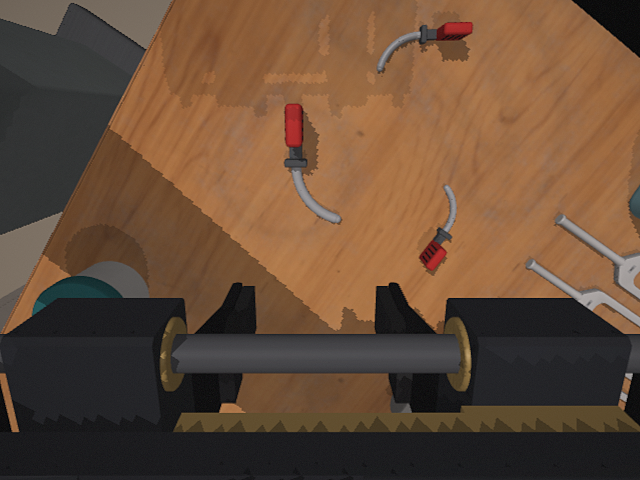

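The picture shows three pins with grips at (293,125), (455,30) and (433,255). The one at (293,125), with its bar running to (338,220), is the largest. I'll fit its pose to the outline.

```bash
cat > fit.py <<'E'
from h import *
from scipy.optimize import minimize
def box(cx,cy,lx,ly,z0,z1): return np.array([(cx+i*lx/2,cy+j*ly/2,z) for i in(-1,1) for j in(-1,1) for z in(z0,z1)])
G=box(-32,-45,30,12,0,40); K=box(-3,-45,6,18,0,14)
S=box(-12,-45,12,8,0,8)
def seg(c,pts,shape,p,m):
    x,y,a=p; a=np.radians(a); ca,sa=np.cos(a),np.sin(a)
    w=np.c_[x+(ca*pts[:,0]-sa*pts[:,1])/1000,y+(sa*pts[:,0]+ca*pts[:,1])/1000,pts[:,2]/1000]
    h=cv2.convexHull(proj(c,w).astype(np.float32)); cv2.fillConvexPoly(m,np.round(h*16*4+ (1.5*16)).astype(np.int32),1,cv2.LINE_8,4)
def mask(c,p):
    m=np.zeros((1920,2560),np.uint8)
    for b in (G,K,S): seg(c,b,None,p,m)
    th=np.radians(np.linspace(-90,-15,16)); q=np.radians(np.arange(0,360,45))
    ring=lambda t:np.array([((45+4*np.cos(k))*np.cos(t),(45+4*np.cos(k))*np.sin(t),4+4*np.sin(k)) for k in q])
    for i in range(15): seg(c,np.r_[ring(th[i]),ring(th[i+1])],None,p,m)
    return cv2.resize(m.astype(np.float32),(640,480),interpolation=cv2.INTER_AREA)
E
python3 - <<'E'
from fit import *
c=cap("wrist"); f=c["frame"]
for d in finder.outline_of("wrist","lock_pin")[:3]:
    ys,xs=np.nonzero(d["pixels"]); print(round(d["confidence"],2),len(xs),xs.min(),xs.max(),ys.min(),ys.max())
    if xs.min()<300 and ys.max()<240: M=d["pixels"].astype(np.float32)
print("chords",np.linalg.norm(ray(c,(297,165),.004)-ray(c,(339,220),.004)),np.linalg.norm(ray(c,(422,36),.004)-ray(c,(380,72),.004)))
ys,xs=np.nonzero(M)
y0,y1,x0,x1=ys.min()-15,ys.max()+15,xs.min()-15,xs.max()+15
def cost(p): m=mask(c,p); return np.abs(m-M).sum()
best=None
gp=np.array([.3832,.2597])
for a in (-62,-58,-54,-50):
    r=np.radians(a); o=gp-np.array([np.cos(r)*-.032-np.sin(r)*-.045,np.sin(r)*-.032+np.cos(r)*-.045])
    s=minimize(cost,[o[0],o[1],a],method="Nelder-Mead",options=dict(initial_simplex=[[o[0],o[1],a],[o[0]+.006,o[1],a],[o[0],o[1]+.006,a],[o[0],o[1],a+5]],maxiter=80))
    print(a,s.x.round(4),s.fun,M.sum())
    if best is None or s.fun<best.fun: best=s
x,y,a=best.x; r=np.radians(a)
print("grip",x+np.cos(r)*-.032-np.sin(r)*-.045,y+np.sin(r)*-.032+np.cos(r)*-.045)
m=mask(c,best.x)
v=f.copy(); k=cv2.findContours((m>.5).astype(np.uint8),0,1)[0]; v=cv2.resize(v[90:240,260:360],None,fx=4,fy=4)
for q in k: cv2.polylines(v,[((q-[260,90])*4+2).astype(np.int32)],True,(0,255,0))
cv2.imwrite("pics/fit.png",v[:,:,::-1])
# residual directions
d=M-m; print("extra in M by row-bands",[(int(i),round(float(np.clip(d[i:i+10],0,1).sum())),round(float(np.clip(-d[i:i+10],0,1).sum()))) for i in range(100,230,10)])
E
```

```text
0.82 1875 284 341 104 222
0.71 1011 420 456 186 270
0.6 1150 377 472 22 70
chords 0.05674143834959842 0.038811099130499085
-62 [  0.439    0.2578 -55.7306] 181.625 1875.0
-58 [  0.4389   0.2579 -55.6655] 182.8125 1875.0
-54 [  0.4389   0.2579 -55.5856] 183.625 1875.0
-50 [  0.4389   0.2578 -55.7105] 182.5 1875.0
grip 0.3837478003929344 0.25891535200023963
extra in M by row-bands [(100, 0, 21), (110, 1, 3), (120, 0, 0), (130, 0, 9), (140, 3, 14), (150, 23, 5), (160, 4, 23), (170, 5, 2), (180, 8, 0), (190, 9, 3), (200, 5, 9), (210, 17, 4), (220, 8, 5)]
```

Run:
```python
from h import *
s=bot.read_state();print(s["position"],yang(s["tcp_rot"]),s["time_s"])
plan([(.3837,.2589,.09,34.3),(.3837,.2589,.0325,34.3)],nd=4)
```

```text
[0.43584872 0.20891371 0.20162787] 33.87259652702021 7.8333
[[[0.0176, -0.0039, 0.0279, 0, 0, -0.1], [0.0353, -0.0077, 0.0558, 0, 0, -0.2], [0.0529, -0.0116, 0.0837, 0, 0, -0.3], [0.0706, -0.0154, 0.1116, 0, 0, -0.4], [0.0706, -0.0154, 0.1404, 0, 0, -0.4], [0.0706, -0.0154, 0.1691, 0, 0, -0.4]]]
end [0.3837 0.2589 0.0325] 34.272596527020205
```

Call:
{"fn": "play_rows", "kwargs": {
  "motion": [
    [[0.018,-0.004,0.028,0,0,-0.1],[0.035,-0.008,0.056,0,0,-0.2],[0.053,-0.012,0.084,0,0,-0.3],[0.0705,-0.0155,0.112,0,0,-0.4],[0.0705,-0.0155,0.112,0,0,-0.4],[0.0705,-0.0155,0.112,0,0,-0.4],[0.0705,-0.0155,0.112,0,0,-0.4],[0.0705,-0.0155,0.112,0,0,-0.4]]
  ]
}}

```text
time_s: 8.5
position: [0.3855, 0.2595, 0.0909]
tcp_rot: [[-0.564, 0.826, 0.004], [0.826, 0.564, 0.001], [-0.001, 0.004, -1.0]]
force: [0.1, 0.7, 0.3]
opening: 0.571
grasp_force: 0.0
```

Run:
```python
from h import *
s=bot.read_state();print(s["position"],yang(s["tcp_rot"]),s["time_s"])
plan([(.3837,.2589,.0325,34.3)],nd=4)
```

```text
[0.38548836 0.25949318 0.09092112] 34.306305294202076 8.5
[[[0.0003, -0.0009, 0.0292, 0, 0, 0.0], [0.0005, -0.0018, 0.0584, 0, 0, 0.0]]]
end [0.3837 0.2589 0.0325] 34.306305294202076
```

Call:
{"fn": "play_rows", "kwargs": {
  "motion": [
    [[0,-0.001,0.025,0,0,0],[0,-0.001,0.045,0,0,0],[0,-0.001,0.058,0,0,0],[0,-0.001,0.058,0,0,0],[0,-0.001,0.058,0,0,0],[0,-0.001,0.058,0,0,0]]
  ]
}}

```text
time_s: 9.0
position: [0.3838, 0.259, 0.0328]
tcp_rot: [[-0.564, 0.826, 0.003], [0.826, 0.564, 0.001], [-0.001, 0.003, -1.0]]
force: [0.0, 0.9, 0.4]
opening: 0.574
grasp_force: 0.0
```

Call:
{"fn": "play_rows", "kwargs": {
  "motion": [
    [[0,0,0,0,0,0],[0,0,0,0,0,0],[0,0,0,0,0,0],[0,0,0,0,0,0],[0,0,0,0,0,0],[0,0,0,0,0,0],[0,0,0,0,0,0]]
  ],
  "fingers": 0.0
}}

```text
time_s: 9.58
position: [0.3825, 0.2589, 0.0316]
tcp_rot: [[-0.564, 0.825, 0.0], [0.825, 0.564, 0.0], [-0.0, 0.0, -1.0]]
force: [-1.2, -1.0, 1.7]
opening: 0.135
grasp_force: 30.0
```

Run:
```python
from h import *
s=bot.read_state();print(s["position"],yang(s["tcp_rot"]),s["time_s"],s["force"],s["opening"],s["grasp_force"])
```

```text
[0.38249582 0.25893725 0.0315949 ] 34.36549601237761 9.5833 [-1.18437898 -0.99247714  1.6827316 ] 0.13508185142293866 30.00918695703149
```

```bash
cat >> h.py <<'E'
def pose(phi,z=103.1,dx=0,dy=0,px=-32.7,py=-45,cx=-4,cy=24):
    r=np.radians(-phi); x=cx+dx+np.cos(r)*px-np.sin(r)*py; y=cy+dy+np.sin(r)*px+np.cos(r)*py
    return W(x,y,z)+(YAW+90-phi,)
E
python3 - <<'E'
from h import *
print(pose(88))
s=bot.read_state(); p=s["position"]
plan([(p[0],p[1],.09,34.4),(.43,.12,.17,28),pose(88,160),pose(88,130)],nd=3)
E
```

```text
(np.float64(0.46729792603890763), np.float64(-0.11789291375496548), np.float64(0.1031), 18.5)
[[[0.0, 0.0, -0.029, 0, 0, -0.0], [0.0, 0.0, -0.058, 0, 0, -0.0], [-0.028, -0.008, -0.074, 0, 0, 1.2], [-0.057, -0.016, -0.09, 0, 0, 2.5], [-0.085, -0.024, -0.106, 0, 0, 3.8], [-0.113, -0.031, -0.122, 0, 0, 5.1], [-0.142, -0.039, -0.138, 0, 0, 6.4], [-0.173, -0.054, -0.137, 0, 0, 7.7]]]
[[[-0.032, -0.011, 0.001, 0, 0, 1.4], [-0.065, -0.021, 0.003, 0, 0, 2.7], [-0.098, -0.032, 0.004, 0, 0, 4.1], [-0.131, -0.042, 0.006, 0, 0, 5.5], [-0.163, -0.053, 0.007, 0, 0, 6.8], [-0.196, -0.063, 0.009, 0, 0, 8.2], [-0.196, -0.063, 0.039, 0, 0, 8.2]]]
end [ 0.4672 -0.1178  0.1296] 18.465496012377614
```

Call:
{"fn": "play_rows", "kwargs": {
  "motion": [
    [[0,0,-0.029,0,0,0],[0,0,-0.058,0,0,0],[-0.028,-0.008,-0.074,0,0,1.2],[-0.057,-0.016,-0.09,0,0,2.5],[-0.085,-0.024,-0.106,0,0,3.8],[-0.113,-0.031,-0.122,0,0,5.1],[-0.142,-0.039,-0.138,0,0,6.4],[-0.173,-0.054,-0.137,0,0,7.7]]
  ]
}}

```text
time_s: 10.25
position: [0.4384, 0.0846, 0.1712]
tcp_rot: [[-0.449, 0.894, 0.008], [0.894, 0.449, -0.0], [-0.003, 0.007, -1.0]]
force: [1.8, -1.0, -1.0]
opening: 0.133
grasp_force: 30.0
```

Call:
{"fn": "play_rows", "kwargs": {
  "motion": [
    [[-0.032,-0.011,0.001,0,0,1.4],[-0.065,-0.021,0.003,0,0,2.7],[-0.098,-0.032,0.004,0,0,4.1],[-0.131,-0.042,0.006,0,0,5.5],[-0.163,-0.053,0.007,0,0,6.8],[-0.196,-0.063,0.009,0,0,8.2],[-0.196,-0.063,0.025,0,0,8.2],[-0.196,-0.063,0.039,0,0,8.2]]
  ]
}}

```text
time_s: 10.92
position: [0.4681, -0.1206, 0.1294]
tcp_rot: [[-0.313, 0.95, 0.002], [0.95, 0.313, -0.001], [-0.002, 0.002, -1.0]]
force: [-0.6, 0.9, -1.1]
opening: 0.139
grasp_force: 30.0
```

Call:
{"fn": "play_rows", "kwargs": {
  "motion": [
    [[0,0,0,0,0,0],[0,0,0,0,0,0],[0,0,0,0,0,0],[0,0,0,0,0,0]]
  ]
}}

```text
time_s: 11.25
position: [0.4675, -0.1175, 0.1302]
tcp_rot: [[-0.317, 0.948, 0.001], [0.948, 0.317, -0.001], [-0.001, 0.001, -1.0]]
force: [-0.2, -0.3, -1.5]
opening: 0.136
grasp_force: 30.0
```

Run:
```python
from h import *
s=bot.read_state();print(s["position"],yang(s["tcp_rot"]),s["time_s"],s["force"],s["opening"],s["grasp_force"])
c=cap("wrist"); save(c,"w6.png")
r=np.radians(YAW-88); T=np.array(s["position"])
def pin(x,y,z): # pin-frame mm
    yaw=np.radians(yang(np.array(s["tcp_rot"]))-90); d=np.array([x+32.7,y+45])/1000
    return np.array([T[0]+np.cos(yaw)*d[0]-np.sin(yaw)*d[1],T[1]+np.sin(yaw)*d[0]+np.cos(yaw)*d[1],T[2]-.0316+z/1000])
for n,q in (("tip",pin(43.5,-11.6,4)),("collar",pin(0,-45,4)),("staple bar",W(0,-21,88.5)),("bar+",W(0,-7.5,88.5)),("bar-",W(0,-34.5,88.5))): print(n,q,proj(c,q))
plan([pose(88)],nd=4)
```

```text
[ 0.46749375 -0.11753153  0.13019398] 18.509231128294005 11.25 [-0.2318512  -0.31874122 -1.50836825] 0.13569826526700998 29.999724179506302
tip [ 0.52335631 -0.17918682  0.10259398] [[384.37583445 442.38556689]]
collar [ 0.47787461 -0.14854004  0.10259398] [[316.29089312 364.83743692]]
staple bar (np.float64(0.5369643222387824), np.float64(-0.17663521443223207), np.float64(0.0885)) [[406.13015581 425.37651278]]
bar+ (np.float64(0.5331301150852794), np.float64(-0.16369114801151144), np.float64(0.0885)) [[408.60528622 403.48226125]]
bar- (np.float64(0.5407985293922853), np.float64(-0.18957928085295267), np.float64(0.0885)) [[403.73838615 446.53338053]]
[[[-0.0003, -0.0004, 0.0272, 0, 0, 0.0]]]
end [ 0.4673 -0.1179  0.1031] 18.517128711259325
```

View pics/w6.png

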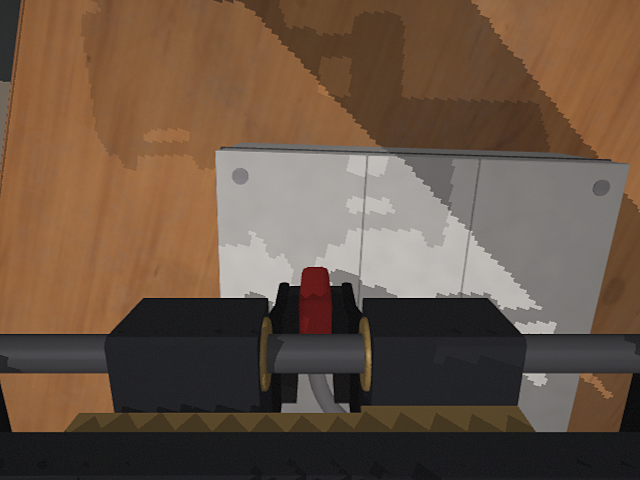

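The tip is hidden behind the gripper here, so I'll go by feel. The pin bar at (325,390) sits as the grasp model predicts.

Run:
```python
from h import *
s=bot.read_state(); p=s["position"]
plan([pose(88)],nd=4)
plan([pose(f) for f in np.arange(87,79.5,-1)],start=pose(88),nd=4)
plan([pose(f) for f in np.arange(79.2,73.5,-.8)],start=pose(80),nd=4)
```

```text
[[[-0.0003, -0.0004, 0.0272, 0, 0, 0.0]]]
end [ 0.4673 -0.1179  0.1031] 18.517128711259325
[[[-0.0008, -0.0006, 0.0, 0, 0, -1.0], [-0.0016, -0.0011, 0.0, 0, 0, -2.0], [-0.0024, -0.0016, 0.0, 0, 0, -3.0], [-0.0032, -0.0022, 0.0, 0, 0, -4.0], [-0.004, -0.0027, 0.0, 0, 0, -5.0], [-0.0049, -0.0032, 0.0, 0, 0, -6.0], [-0.0057, -0.0036, 0.0, 0, 0, -7.0], [-0.0066, -0.0041, 0.0, 0, 0, -8.0]]]
end [ 0.4655 -0.1255  0.1031] 26.5
[[[-0.0006, -0.0005, 0.0, 0, 0, -0.8], [-0.0013, -0.0009, 0.0, 0, 0, -1.6], [-0.0019, -0.0013, 0.0, 0, 0, -2.4], [-0.0026, -0.0018, 0.0, 0, 0, -3.2], [-0.0032, -0.0022, 0.0, 0, 0, -4.0], [-0.0039, -0.0026, 0.0, 0, 0, -4.8], [-0.0045, -0.003, 0.0, 0, 0, -5.6], [-0.0052, -0.0034, 0.0, 0, 0, -6.4]]]
end [ 0.4648 -0.1316  0.1031] 32.9
```

Call:
{"fn": "play_rows", "kwargs": {
  "motion": [
    [[0,0,0.01,0,0,0],[0,0,0.02,0,0,0],[0,0,0.025,0,0,0],[0,0,0.027,0,0,0],[0,0,0.027,0,0,0],[0,0,0.027,0,0,0],[0,0,0.027,0,0,0]]
  ]
}}

```text
time_s: 11.88
position: [0.4675, -0.1179, 0.103]
tcp_rot: [[-0.317, 0.949, 0.001], [0.949, 0.317, -0.0], [-0.001, 0.001, -1.0]]
force: [0.1, -0.1, -0.5]
opening: 0.134
grasp_force: 30.0
```

Call:
{"fn": "play_rows", "kwargs": {
  "motion": [
    [[-0.0008,-0.0006,0.0,0,0,-1.0],[-0.0016,-0.0011,0.0,0,0,-2.0],[-0.0024,-0.0016,0.0,0,0,-3.0],[-0.0032,-0.0022,0.0,0,0,-4.0],[-0.004,-0.0027,0.0,0,0,-5.0],[-0.0049,-0.0032,0.0,0,0,-6.0],[-0.0057,-0.0036,0.0,0,0,-7.0],[-0.0066,-0.0041,0.0,0,0,-8.0]]
  ]
}}

```text
time_s: 12.55
position: [0.4654, -0.1255, 0.1025]
tcp_rot: [[-0.447, 0.894, 0.0], [0.894, 0.447, -0.0], [-0.0, 0.0, -1.0]]
force: [-0.9, -0.6, -0.5]
opening: 0.134
grasp_force: 30.0
```

```bash
cat > st.py <<'E'
from h import *
import sys
for i in range(2): cap("top")
s=bot.read_state();p=np.array(s["position"]);b=U@(p[:2]-C)*1000;a=yang(np.array(s["tcp_rot"]))
phi=106.5-a; q=pose(phi); qb=U@(np.array(q[:2])-C)*1000
print("t",s["time_s"],"box",b.round(1),"z",p[2].round(4),"phi",round(phi,2),"err vs arc",(b-qb).round(2),"F box",(U@np.array(s["force"][:2])).round(1),"Fz",round(s["force"][2],1),"M",np.round(s["moment"],2),"op",round(s["opening"],3))
E
python3 st.py
```

```text
t 12.65 box [-54.1  48.3] z 0.1025 phi 80.02 err vs arc [-0.16 -0.13] F box [ 0.6 -0.2] Fz -1.3 M [-0.05  0.04  0.01] op 0.131
```

Call:
{"fn": "play_rows", "kwargs": {
  "motion": [
    [[-0.0008,-0.0006,0,0,0,-1],[-0.0016,-0.0011,0,0,0,-2],[-0.0024,-0.0016,0,0,0,-3],[-0.0032,-0.0022,0,0,0,-4],[-0.0032,-0.0022,0,0,0,-4]]
  ]
}}

```text
time_s: 13.07
position: [0.4648, -0.1295, 0.1025]
tcp_rot: [[-0.508, 0.862, 0.0], [0.862, 0.508, -0.0], [-0.0, 0.0, -1.0]]
force: [-0.3, -1.0, -1.1]
opening: 0.138
grasp_force: 30.0
```

```bash
python3 st.py
```

```text
t 13.1667 box [-55.8  44.9] z 0.1025 phi 76.05 err vs arc [-0.21  0.02] F box [-0.5  0.1] Fz -0.5 M [-0.02  0.09  0.02] op 0.135
```

No contact yet, so I'll keep going in small steps.

Call:
{"fn": "play_rows", "kwargs": {
  "motion": [
    [[-0.0008,-0.0006,0,0,0,-1],[-0.0016,-0.0011,0,0,0,-2],[-0.0024,-0.0016,0,0,0,-3],[-0.0032,-0.0022,0,0,0,-4],[-0.0032,-0.0022,0,0,0,-4]]
  ]
}}

```text
time_s: 13.58
position: [0.4646, -0.1334, 0.1025]
tcp_rot: [[-0.566, 0.824, 0.0], [0.824, 0.566, -0.0], [-0.0, -0.0, -1.0]]
force: [0.8, 0.6, -1.4]
opening: 0.133
grasp_force: 30.0
```

```bash
python3 st.py
```

```text
t 13.6833 box [-57.1  41.2] z 0.1026 phi 72.05 err vs arc [-0.22 -0.01] F box [ 0.1 -0.8] Fz -1.4 M [-0.04  0.   -0.07] op 0.138
```

Call:
{"fn": "play_rows", "kwargs": {
  "motion": [
    [[-0.0008,-0.0006,0,0,0,-1],[-0.0016,-0.0011,0,0,0,-2],[-0.0024,-0.0016,0,0,0,-3],[-0.0032,-0.0022,0,0,0,-4],[-0.004,-0.0027,0,0,0,-5],[-0.0049,-0.0032,0,0,0,-6],[-0.0049,-0.0032,0,0,0,-6]]
  ]
}}

```text
time_s: 14.27
position: [0.4647, -0.1392, 0.1025]
tcp_rot: [[-0.65, 0.76, 0.0], [0.76, 0.65, -0.0], [-0.0, -0.0, -1.0]]
force: [0.2, -0.7, -1.2]
opening: 0.134
grasp_force: 30.0
```

```bash
python3 st.py
```

```text
t 14.3667 box [-58.7  35.6] z 0.1025 phi 66.05 err vs arc [-0.26 -0.01] F box [-0.6 -0.3] Fz -1.1 M [-0.08  0.04 -0.04] op 0.135
```

Call:
{"fn": "play_rows", "kwargs": {
  "motion": [
    [[-0.0008,-0.0006,0,0,0,-1],[-0.0016,-0.0011,0,0,0,-2],[-0.0024,-0.0016,0,0,0,-3],[-0.0032,-0.0022,0,0,0,-4],[-0.004,-0.0027,0,0,0,-5],[-0.0049,-0.0032,0,0,0,-6],[-0.0057,-0.0036,0,0,0,-7],[-0.0066,-0.0041,0,0,0,-8]]
  ]
}}

```text
time_s: 15.03
position: [0.4659, -0.1468, 0.1026]
tcp_rot: [[-0.75, 0.662, 0.0], [0.662, 0.75, -0.0], [-0.0, 0.0, -1.0]]
force: [-1.3, -0.8, -0.7]
opening: 0.135
grasp_force: 30.0
```

```bash
python3 st.py
```

```text
t 15.1333 box [-59.6  27.8] z 0.1026 phi 58.01 err vs arc [-0.11 -0.11] F box [0.4 0.3] Fz -0.7 M [-0.05  0.02 -0.  ] op 0.134
```

Call:
{"fn": "play_rows", "kwargs": {
  "motion": [
    [[-0.0008,-0.0006,0,0,0,-1],[-0.0016,-0.0011,0,0,0,-2],[-0.0024,-0.0016,0,0,0,-3],[-0.0032,-0.0022,0,0,0,-4],[-0.004,-0.0027,0,0,0,-5],[-0.0049,-0.0032,0,0,0,-6],[-0.0057,-0.0036,0,0,0,-7],[-0.0066,-0.0041,0,0,0,-8]]
  ]
}}

```text
time_s: 15.8
position: [0.4681, -0.1542, 0.1026]
tcp_rot: [[-0.834, 0.551, 0.0], [0.551, 0.834, -0.0], [-0.0, 0.0, -1.0]]
force: [-0.1, -0.3, -0.8]
opening: 0.134
grasp_force: 30.0
```

```bash
python3 st.py
```

```text
t 15.9 box [-59.6  20. ] z 0.1026 phi 50.01 err vs arc [-0.06 -0.09] F box [ 0.6 -0.6] Fz -1.3 M [-0.05 -0.01 -0.01] op 0.136
```

Call:
{"fn": "play_rows", "kwargs": {
  "motion": [
    [[-0.0008,-0.0006,0,0,0,-1],[-0.0016,-0.0011,0,0,0,-2],[-0.0024,-0.0016,0,0,0,-3],[-0.0032,-0.0022,0,0,0,-4],[-0.004,-0.0027,0,0,0,-5],[-0.0049,-0.0032,0,0,0,-6],[-0.0057,-0.0036,0,0,0,-7],[-0.0066,-0.0041,0,0,0,-8]]
  ]
}}

```text
time_s: 16.57
position: [0.4713, -0.1613, 0.1026]
tcp_rot: [[-0.903, 0.43, 0.0], [0.43, 0.903, -0.0], [-0.0, -0.0, -1.0]]
force: [-0.6, -1.1, -1.1]
opening: 0.135
grasp_force: 30.0
```

Call:
{"fn": "play_rows", "kwargs": {
  "motion": [
    [[-0.0008,-0.0006,0,0,0,-1],[-0.0016,-0.0011,0,0,0,-2],[-0.0024,-0.0016,0,0,0,-3],[-0.0032,-0.0022,0,0,0,-4],[-0.004,-0.0027,0,0,0,-5],[-0.0049,-0.0032,0,0,0,-6],[-0.0057,-0.0036,0,0,0,-7],[-0.0066,-0.0041,0,0,0,-8]]
  ]
}}

```text
time_s: 17.23
position: [0.4756, -0.1678, 0.1026]
tcp_rot: [[-0.954, 0.3, 0.0], [0.3, 0.954, -0.0], [-0.0, -0.0, -1.0]]
force: [-0.3, -0.9, -1.5]
opening: 0.135
grasp_force: 30.0
```

```bash
python3 st.py
```

```text
t 17.3333 box [-56.2   4.9] z 0.1025 phi 34.01 err vs arc [ 0.03 -0.09] F box [ 0.3 -0.8] Fz -1.9 M [-0.08 -0.07 -0.05] op 0.137
```

Call:
{"fn": "play_rows", "kwargs": {
  "motion": [
    [[-0.0008,-0.0006,0,0,0,-1],[-0.0016,-0.0011,0,0,0,-2],[-0.0024,-0.0016,0,0,0,-3],[-0.0032,-0.0022,0,0,0,-4],[-0.004,-0.0027,0,0,0,-5],[-0.0049,-0.0032,0,0,0,-6],[-0.0057,-0.0036,0,0,0,-7],[-0.0066,-0.0041,0,0,0,-8]]
  ]
}}

```text
time_s: 18.0
position: [0.4806, -0.1737, 0.1026]
tcp_rot: [[-0.986, 0.164, 0.0], [0.164, 0.986, -0.0], [-0.0, -0.0, -1.0]]
force: [-0.7, -0.6, -2.1]
opening: 0.137
grasp_force: 30.0
```

Call:
{"fn": "play_rows", "kwargs": {
  "motion": [
    [[-0.0008,-0.0006,0,0,0,-1],[-0.0016,-0.0011,0,0,0,-2],[-0.0024,-0.0016,0,0,0,-3],[-0.0032,-0.0022,0,0,0,-4],[-0.004,-0.0027,0,0,0,-5],[-0.0049,-0.0032,0,0,0,-6],[-0.0057,-0.0036,0,0,0,-7],[-0.0066,-0.0041,0,0,0,-8]]
  ]
}}

```text
time_s: 18.67
position: [0.4865, -0.1788, 0.1026]
tcp_rot: [[-1.0, 0.025, 0.0], [0.025, 1.0, -0.0], [-0.0, -0.0, -1.0]]
force: [0.1, -1.2, -0.5]
opening: 0.138
grasp_force: 30.0
```

```bash
python3 st.py
python3 - <<'E'
from h import *
for n in ("scene","top"):
    c=cap(n); cv2.imwrite(f"pics/{n}9.png",c["frame"][:,:,::-1])
    for o in ("staple_flap","lock_pin"):
        print(n,o,[(d["at"],round(d["confidence"],2)) for d in finder.recognise(n,o)][:4])
    print(proj(c,W(0,-21,85)))
E
```

```text
t 18.7667 box [-48.9  -8.8] z 0.1026 phi 18.01 err vs arc [ 0.16 -0.08] F box [ 0.5 -0.7] Fz -1.8 M [-0.14 -0.08 -0.04] op 0.134
scene staple_flap []
scene lock_pin [([0.5127, -0.1754, 0.0778], 0.77), ([0.4335, 0.378, 0.0088], 0.6), ([0.5327, 0.2462, 0.0086], 0.53)]
[[421.40559066 219.8229805 ]]
top staple_flap [([0.5603, -0.1257, 0.0721], 0.23)]
top lock_pin [([0.5509, -0.1658, 0.0761], 0.64), ([0.5345, 0.2574, 0.0063], 0.59), ([0.4363, 0.3673, 0.0072], 0.49)]
[[409.88431782 274.79719877]]
```

Call:
{"fn": "play_rows", "kwargs": {
  "motion": [
    [[-0.0008,-0.0006,0,0,0,-1],[-0.0016,-0.0011,0,0,0,-2],[-0.0024,-0.0016,0,0,0,-3],[-0.0032,-0.0022,0,0,0,-4],[-0.004,-0.0027,0,0,0,-5],[-0.0049,-0.0032,0,0,0,-6],[-0.0057,-0.0036,0,0,0,-7],[-0.0066,-0.0041,0,0,0,-8]]
  ]
}}

```text
time_s: 19.73
position: [0.4929, -0.1831, 0.1026]
tcp_rot: [[-0.993, -0.114, -0.0], [-0.114, 0.993, -0.0], [0.0, -0.0, -1.0]]
force: [-0.1, -2.2, -1.4]
opening: 0.136
grasp_force: 30.0
```

Call:
{"fn": "play_rows", "kwargs": {
  "motion": [
    [[-0.0008,-0.0006,0,0,0,-1],[-0.0016,-0.0011,0,0,0,-2],[-0.0024,-0.0016,0,0,0,-3],[-0.0032,-0.0022,0,0,0,-4],[-0.004,-0.0027,0,0,0,-5],[-0.004,-0.0027,0,0,0,-5]]
  ]
}}

```text
time_s: 20.23
position: [0.4975, -0.1853, 0.1026]
tcp_rot: [[-0.98, -0.199, 0.001], [-0.199, 0.98, 0.0], [-0.001, -0.0, -1.0]]
force: [0.6, -1.1, -1.1]
opening: 0.134
grasp_force: 30.0
```

```bash
python3 st.py
```

```text
t 20.3333 box [-40.3 -18. ] z 0.1025 phi 5.05 err vs arc [ 0.2  -0.04] F box [ 0.1 -1.7] Fz -1.5 M [-0.31 -0.12 -0.05] op 0.137
```

Call:
{"fn": "play_rows", "kwargs": {
  "motion": [
    [[-0.0008,-0.0006,0,0,0,-1],[-0.0016,-0.0011,0,0,0,-2],[-0.0024,-0.0016,0,0,0,-3],[-0.0032,-0.0022,0,0,0,-4],[-0.004,-0.0027,0,0,0,-5],[-0.004,-0.0027,0,0,0,-5]]
  ]
}}

```text
time_s: 20.83
position: [0.5018, -0.1871, 0.1025]
tcp_rot: [[-0.959, -0.284, 0.0], [-0.284, 0.959, 0.0], [-0.0, 0.0, -1.0]]
force: [0.9, -2.1, -1.0]
opening: 0.132
grasp_force: 30.0
```

```bash
python3 st.py
```

```text
t 20.9333 box [-36.7 -21.1] z 0.1025 phi 0.05 err vs arc [ 0.08 -0.08] F box [-0.1 -2.6] Fz -0.8 M [-0.34 -0.07 -0.04] op 0.131
```

Call:
{"fn": "play_rows", "kwargs": {
  "motion": [
    [[0,-0.0005,0,0,0,0],[-0.0005,-0.0005,0,0,0,0],[-0.001,-0.0005,0,0,0,0],[-0.001,-0.0005,0,0,0,0],[-0.001,-0.0005,0,0,0,0]]
  ]
}}

```text
time_s: 21.35
position: [0.502, -0.1871, 0.1025]
tcp_rot: [[-0.959, -0.284, -0.001], [-0.284, 0.959, 0.0], [0.001, 0.001, -1.0]]
force: [-1.6, -2.0, -0.0]
opening: 0.135
grasp_force: 30.0
```

```bash
python3 st.py
```

```text
t 21.45 box [-36.5 -21.2] z 0.1025 phi 0.03 err vs arc [ 0.24 -0.18] F box [-3.2 -2.2] Fz 0.4 M [-0.33  0.43 -0.03] op 0.137
```

Call:
{"fn": "play_rows", "kwargs": {
  "motion": [
    [[0.0003,0,0.0005,0,0,0],[0.0005,0,0.001,0,0,0],[0.0005,0,0.001,0,0,0],[0.0005,0,0.001,0,0,0]]
  ]
}}

```text
time_s: 21.78
position: [0.502, -0.1872, 0.1016]
tcp_rot: [[-0.959, -0.283, -0.0], [-0.283, 0.959, 0.0], [0.0, 0.0, -1.0]]
force: [-2.3, -1.3, 0.7]
opening: 0.135
grasp_force: 30.0
```

```bash
python3 st.py
```

```text
t 21.8833 box [-36.5 -21.2] z 0.1016 phi 0.04 err vs arc [ 0.21 -0.25] F box [-2.4 -0. ] Fz 1.6 M [-0.12  0.4  -0.03] op 0.136
```

Flat on the lid with light contact, so I'll release and go up.

Call:
{"fn": "play_rows", "kwargs": {
  "motion": [
    [[0,0,0,0,0,0],[0,0,0,0,0,0],[0,0,0,0,0,0],[0,0,0,0,0,0],[0,0,0,0,0,0]]
  ],
  "fingers": 0.035
}}

```text
time_s: 22.3
position: [0.5024, -0.1874, 0.1015]
tcp_rot: [[-0.959, -0.283, 0.0], [-0.283, 0.959, -0.0], [-0.0, -0.0, -1.0]]
force: [-1.0, -0.6, -0.4]
opening: 0.38
grasp_force: 0.0
```

Call:
{"fn": "play_rows", "kwargs": {
  "motion": [
    [[0,0,-0.01,0,0,0],[0,0,-0.03,0,0,0],[0,0,-0.06,0,0,0],[0.03,0,-0.09,0,0,0],[0.06,0,-0.11,0,0,0],[0.06,0,-0.11,0,0,0],[0.06,0,-0.11,0,0,0]]
  ]
}}

```text
time_s: 22.88
position: [0.4444, -0.205, 0.2135]
tcp_rot: [[-0.96, -0.281, 0.003], [-0.281, 0.96, -0.002], [-0.002, -0.003, -1.0]]
force: [0.3, -0.1, -0.1]
opening: 0.402
grasp_force: 0.0
```

```bash
cat > fin.py <<'E'
from fit import *
for i in range(5): cap("top")
s=bot.read_state(); print(s["time_s"],s["position"],s["opening"],s["force"])
c=cap("wrist"); save(c,"w9.png")
hm=(*(C+U.T@np.array([-4,24])/1000),YAW)
import h
_p=h.proj
import fit
fit.proj=lambda c,X: _p(c,np.asarray(X)+[0,0,.07])
o=finder.outline_of("wrist","lock_pin")
for d in o[:3]:
    ys,xs=np.nonzero(d["pixels"]); print(round(d["confidence"],2),len(xs),xs.min(),xs.max(),ys.min(),ys.max())
m=mask(c,hm); ys,xs=np.nonzero(m>.5); print("model",len(xs),xs.min(),xs.max(),ys.min(),ys.max())
if o:
    M=o[0]["pixels"].astype(np.float32)
    r=minimize(lambda p:np.abs(mask(c,p)-M).sum(),hm,method="Nelder-Mead",options=dict(initial_simplex=[hm,(hm[0]+.005,hm[1],hm[2]),(hm[0],hm[1]+.005,hm[2]),(hm[0],hm[1],hm[2]+5)],maxiter=80))
    print("fit",U@(r.x[:2]-C)*1000,r.x[2]-YAW,r.fun,M.sum())
hsv=cv2.cvtColor(c["frame"],cv2.COLOR_RGB2HSV).astype(int)
R=(((hsv[...,0]<8)|(hsv[...,0]>172))&(hsv[...,1]>130)&(hsv[...,2]>40)).astype(np.uint8)
n,l,st,ce=cv2.connectedComponentsWithStats(R)
for i in range(1,n):
    if st[i,4]>3: print("red",st[i],ce[i].round(1))
print("staple",proj(c,W(0,-21,88.5)),"flap lifted",proj(c,W(9,-21,84)),"grip top",proj(c,W(-36,-21,110)))
E
python3 fin.py
```

```text
23.1333 [ 0.44500835 -0.20401448  0.21073516] 0.40051581409868653 [-0.36342658 -0.86208234  0.10494228]
0.59 1268 306 362 293 404
model 2036 302 358 292 406
fit [-4.3169103  25.58192014] 1.3742302721928397 844.625 1268.0
red [306 293  19  41 696] [314.6 313.9]
staple [[314.32730501 367.5550819 ]] flap lifted [[314.35945941 374.80346785]] grip top [[314.17153751 337.66768638]]
```

Run:
```python
from h import *
plan([W(-60,-60,260)+(61,),W(0,-60,200)+(16.5,)],nd=3)
```

```text
[[[-0.005, -0.005, -0.006, 0, 0, 5.7], [-0.009, -0.01, -0.012, 0, 0, 11.4], [-0.014, -0.015, -0.018, 0, 0, 17.1], [-0.018, -0.019, -0.025, 0, 0, 22.8], [-0.023, -0.024, -0.031, 0, 0, 28.4], [-0.027, -0.029, -0.037, 0, 0, 34.1], [-0.032, -0.034, -0.043, 0, 0, 39.8], [-0.036, -0.039, -0.049, 0, 0, 45.5]]]
[[[-0.006, 0.006, 0.008, 0, 0, 6.4], [-0.012, 0.012, 0.017, 0, 0, 12.7], [-0.018, 0.018, 0.025, 0, 0, 19.1], [-0.024, 0.025, 0.034, 0, 0, 25.4], [-0.03, 0.031, 0.043, 0, 0, 31.8], [-0.036, 0.037, 0.051, 0, 0, 38.1], [-0.042, 0.043, 0.06, 0, 0, 44.5]]]
end [ 0.5481 -0.2139  0.1997] 16.5010881703397
```

Call:
{"fn": "play_rows", "kwargs": {
  "motion": [
    [[-0.005,-0.005,-0.006,0,0,5.7],[-0.009,-0.01,-0.012,0,0,11.4],[-0.014,-0.015,-0.018,0,0,17.1],[-0.018,-0.019,-0.025,0,0,22.8],[-0.023,-0.024,-0.031,0,0,28.4],[-0.027,-0.029,-0.037,0,0,34.1],[-0.032,-0.034,-0.043,0,0,39.8],[-0.036,-0.039,-0.049,0,0,45.5]]
  ]
}}

```text
time_s: 23.9
position: [0.4908, -0.2314, 0.26]
tcp_rot: [[-0.872, 0.489, -0.001], [0.489, 0.872, 0.001], [0.001, 0.0, -1.0]]
force: [0.6, 0.5, 0.0]
opening: 0.402
grasp_force: 0.0
```

Call:
{"fn": "play_rows", "kwargs": {
  "motion": [
    [[-0.006,0.006,0.008,0,0,6.4],[-0.012,0.012,0.017,0,0,12.7],[-0.018,0.018,0.025,0,0,19.1],[-0.024,0.025,0.034,0,0,25.4],[-0.03,0.031,0.043,0,0,31.8],[-0.036,0.037,0.051,0,0,38.1],[-0.042,0.043,0.06,0,0,44.5],[-0.042,0.043,0.06,0,0,44.5]]
  ]
}}

```text
time_s: 24.57
position: [0.5483, -0.2133, 0.198]
tcp_rot: [[-0.283, 0.959, -0.003], [0.959, 0.283, 0.002], [0.003, -0.002, -1.0]]
force: [-0.1, -0.1, 0.2]
opening: 0.404
grasp_force: 0.0
```

```bash
python3 fin.py
```

```text
24.8167 [ 0.54766801 -0.21458397  0.20090224] 0.3988993875918473 [-0.61234132 -0.51027624  0.81068683]
0.64 2988 228 386 118 195
0.38 161 324 334 174 189
model 3460 225 386 123 197
fit [-3.4662775  25.15271192] 0.8157819371863759 680.125 2988.0
red [ 228  168   56   28 1335] [256.  181.9]
red [326 174   8  15 113] [329.4 180.7]
red [ 569  216   71  118 2318] [603.3 270.1]
red [632 298   4   2   4] [633.5 298.5]
staple [[316.81382707 181.42951996]] flap lifted [[331.38353885 180.33109035]] grip top [[252.39477686 187.22736899]]
```

The flap shows raised at (329,181) and the fitted pin pose is within a millimetre or so of home, so I'm handing in.

```bash
python3 -c "
from rig import bot
print(bot.hand_in())"
```

```text
the job is handed in; nothing more can be done
None
```

I handed in the job at about 25 s; the system gave no verdict. The leaf is folded flat, the largest pin is threaded through the staple with its collar against the legs and the flap raised, and the gripper is clear; I never commanded a move near the jar or otoscope, but I did not re-measure their positions.

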